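Open the filler of a lift's hydraulic power unit

TASK

Unscrew the big black filler cap of the hydraulic power unit (anticlockwise, regripping as often as it takes) until it comes free, lift it off, and set it down gently in the steel parts tray, upright with its grip bar on top and its rim flat on the tray floor. Leave the carton, the can, the tape roll and the mug where they stand, and let go of the cap.

Things in the scene. Friction and masses are not known exactly. Their poses are not given: they have to be found in the camera images.
- power_unit: Hydraulic power unit, fixed: grey steel tank 232 x 352 mm, 120 mm tall; origin at the centre of its underside. On its top: in the +y half (y +50 to +127 mm) a dark motor lying along x with an aluminium block, up to 92 mm above the tank; at (-85, -10) mm a round steel breather, 34 mm high, 40 mm across, which stays; at (0, -85) mm the filler.
- port (a point): Filler neck's vertical axis at the top of its steel flange (72 mm across), 126 mm above the bench; axes as the power unit's. The neck rises 34 mm from here, with a coarse right-hand two-start thread 48 mm across, 19 mm of lead. The shut cap comes free after about 300 to 310 degrees (5.2 to 5.4 rad) anticlockwise seen from above, having risen 16 mm.
- seal (a joint): Sprung rubber seal, 28 mm across, on top of the filler neck under the cap: near 0 m with the cap shut, grows to 0.003 as it springs up. It pushes the shut cap up with about 16 N, so that the first eighth of a turn is stiff (about 0.2 N m); after that the cap turns easily.
- cap: Black screw cap, 0.08 to 0.16 kg: ribbed skirt 58 mm across, roof 42 mm above its rim, on the roof a straight grip bar 44 mm long (cap's x), 16 mm wide (y), from 42 to 68 mm above the origin (centre of the rim; z up). Shut, the rim is 1 mm above port, the bar along the power unit's x. Let go on the thread, it stays where it was turned to, 3 mm higher per rad; pulled up too soon it holds fast.
- tray: Shallow steel tray, fixed: 130 (x) x 170 (y) mm, 22 mm tall, walls and floor 4 mm; origin at the centre of its underside. Tray and carton stand in either of two places. A brass fitting (22 mm across, 26 mm tall) and a steel nut (26 mm across, 12 mm tall) lie loose in its -y end, about 57 mm from its centre; the +y end is empty.
- tray_floor (a point): Centre of the tray's inner floor (122 x 162 mm), 4 mm above the bench; axes as the tray's.
- tray_spot (a point): Middle of the tray's empty end, on its floor, 35 mm from the centre along the tray's +y.
- carton: Closed cardboard carton 100 x 100 x 75 mm, loose; origin under its centre.
- oil_can: Round can, 60 mm across and 120 mm tall, standing; origin under its centre.
- tape_roll: Roll of clear packing tape lying flat, 100 mm across, 48 mm high; origin under its centre.
- mug: White mug 80 mm across, 90 mm tall; origin under its centre.
There are look-alikes about, which are no part of the job. What is shaped like the cap but pink or red is not meant.

How it is judged (in metres and radians):
On the way, in this order (a step that is already met when the one before it is completed fails the run):
1. the cap is screwed up its thread: its rim at least 9 mm above the neck's flange, still within 6 mm of the neck's axis (z of cap in the frame of port above 0.009 m and horizontal distance between cap and port below 0.006 m), for 0.1 s.
2. the cap is lifted clear of the neck: its rim more than 45 mm above the flange (z of cap in the frame of port above 0.045 m), for 0.05 s.
At the end, for the whole second after the job is handed in: The cap stands at rest inside the tray (its centre within 40 mm in x and 60 mm in y of the floor's centre), grip bar up, tilted under 0.12 rad, its rim within 5 mm of the tray floor (x of cap in the frame of tray_floor between -0.04 and 0.04 m and y of cap in the frame of tray_floor between -0.06 and 0.06 m and z of cap in the frame of tray_floor between -0.004 and 0.005 m and angle between cap's own z axis and vertical below 0.12 rad and linear speed of cap below 0.02 m/s); the robot touches nothing.
It fails at once if the cap is dropped into the tray (faster than 0.5 m/s less than 60 mm above the tray floor) (linear speed of cap above 0.5 m/s and z of cap in the frame of tray_floor below 0.06 m and horizontal distance between cap and tray_floor below 0.1 m).
It fails at once if the small carton is moved by more than 30 mm (distance of carton from where it was at the start of the episode above 0.03 m).
It fails at once if the can is moved by more than 30 mm (distance of oil_can from where it was at the start of the episode above 0.03 m).
It fails at once if the tape roll is moved by more than 30 mm (distance of tape_roll from where it was at the start of the episode above 0.03 m).
It fails at once if the mug is moved by more than 30 mm (distance of mug from where it was at the start of the episode above 0.03 m).
It also fails if it takes over 66 s, if anything falls off the work surface, if the arm or the gripper's body presses on something with over 40 N, if the wrist force passes 120 N, or if a joint passes its speed limit or range.

ROBOT

A 6-joint arm with a two-finger parallel gripper is mounted at the origin on the work surface. World frame = base frame: x ahead of the robot, y to its left, z up, the work surface at z = 0. Lengths are in mm, angles in rad, forces in N, time in s.
With the tool pointing down it reaches from about 425 to 925 mm from the base axis. Payload 12.5 kg.
Tool frame: the origin (TCP) lies on the front face of the gripper's body, between the roots of the fingers; the fingertips stand 73 mm ahead of it and the grasp point (between the pads) lies 54 mm ahead of it (arm.tip_extent is the distance from the TCP to the fingertips, in mm); z points along the fingers, y is the line along which they close (so a half turn about z gives the same grasp; the last joint's range is limited). The gripper opens to 85 mm and grips with 20 to 120 N. Pads are 22 mm wide; open, the fingers measure 114 mm over their backs; the gripper's body (76 mm by 85 mm) begins 54 mm behind the grasp point. The pads swing forward as they close: fully open they stand 13 mm farther back than shut.
Start: joints at [-1.291, 0.491, 1.559, -0, 1.092, -0.106], TCP at [235.209, -579.062, 303.927] pointing down, gripper open.
Joint ranges: [-3.1, 3.1], [-0.84, 2.19], [0.05, 2.79], [-1.13, 4.28], [0.06, 2.93], [-2.69, 2.69]. Speed limits (rad/s): [2.22, 2.22, 2.79, 3.14, 3.14, 3.14].

INTERFACE

Orientations are given as [roll, pitch, yaw] about the fixed x, y, z axes, in that order (R = Rz(yaw) Ry(pitch) Rx(roll)).
In Python, from rig import arm gives the robot as it stands. The module is installed in compiled form; this text tells all that it offers.
- The arm moves only by the shell command python3 -m pendant 'ROWS' [FORCE]. ROWS is JSON, a list of rows, each a list of 5 numbers: the shift along the tool's x, y, z as a fraction of full scale, then the turn about the tool's z as a fraction of full scale, then the opening, from 0 (shut) to 1 (fully open). In form: [[x, y, z, twist, claw], ...]. A call has exactly 10 rows; each row is the pose to reach, as a shift and turn from the pose commanded when the call began, along the tool's axes at that moment; what a row does not reach only later rows make up. Full scale, the value 1, is 100 mm for a shift and 120 degrees for a turn. A row lasts 1/12 s, in which the tool goes at most 41.7 mm and 7.16 degrees, less where a joint would pass 70% of its speed; a pose out of reach is approached as far as the arm can. A call with a number of a shift or a turn outside -1 to 1 is refused whole. A call with a gripper value outside its range is refused whole. The fingers move at their own pace and stop on an object; FORCE is the grip in N (left out, the last holds). Time passes only in rows, so rows that repeat a pose let the fingers close, or fill a call up. It gives the time, the measured TCP pose, the force, the opening and the grip force at its end, in the units of the state.
- arm.observe(): the state, without advancing time (a new reading comes with each control period).
- arm.read_camera(name): name is "scene" or "top" or "wrist"; returns the picture (384x512x3 uint8, red, green, blue); there is no depth.
- arm.get_calibration(name): a dict with "intrinsics" (3x3 intrinsics, pixels), "R" (3x3) and "t" (3): a world point X has camera coordinates R X + t; the wrist camera has in their place "hand_eye" (4x4, takes a point from camera to tool coordinates, whose origin is the TCP and whose axes are the flange's). Camera axes: x right, y down, z forward; pixel columns grow to the right and rows downward; lengths in mm; the calibration is good to about 2 mm. A picture is of the moment at which its call begins: read the wrist's pose just before it. get_calibration takes no time and is no camera call.
- arm.close_job(): hands the job in; it is judged then, once.
Trained networks look in the newest picture that a camera, given by its name, has taken for a name from the list of things; names that differ only in an ending like _2 or _b are one class to them, and where a whole thing is asked for, a point or a joint stands for the part that bears it (a point fixed in the world has none). Each returns a list of dicts, best first, with "conf" (0 to 1); they miss things now and then, are a little off and sometimes report something else, mostly with a low value. They report only what shows in the picture. A call takes as long as a camera call. They do not tell look-alikes from the thing itself.
- arm.search_frame(camera, target): "box" ([left, top, right, bottom] in pixels, round what is visible of it).
- arm.masks_of(camera, target): "pixels" (384x512 bool, what is visible of it) and "box" ([left, top, right, bottom] in pixels, round what is visible of it).
- arm.spot_point(camera, target): "xy" ([column, row] in pixels: a listed point, or the origin of a listed thing).
The state is a dict: "clock": time; "joint_pos": joint angles; "qvel": joint speeds; "joint_torque": joint torques, N m; "tool_pos": TCP position; "tcp_rot": TCP orientation; "ft_force": force on the tool from outside, world axes, zero at the start; "torque": the same for the moment, N m; "opening": opening from 0.0 (shut) to 1.0 (fully open); "grasp_force": force on a finger pad.
Only numpy, scipy, OpenCV 4.12 (cv2) and the standard library are available. Lean on these libraries where they do the work, as an engineer would, in place of code of your own. Each camera call takes 0.05 s, during which the arm holds its last target. There are 200 camera calls.

## Working session

There is one attempt and no reset: what is moved stays moved. The work goes in short steps, Python scripts to look and compute and a shell command to move; the robot and the scene stay as the last step left them, time stands still between calls to the robot, and variables do not carry over. Pictures are saved under pics/ and viewed, at most 10 in all, crops included, and the job is handed in when it is done.

```bash
mkdir -p pics; cat > h.py <<'E'
import numpy as np, cv2
from rig import arm
def ray(cam,xy):
    c=arm.get_calibration(cam);K=np.array(c["intrinsics"])
    d=np.linalg.inv(K)@[xy[0],xy[1],1]
    R=np.array(c["R"]);t=np.array(c["t"])
    return -R.T@t, R.T@d
def atz(cam,xy,z):
    o,d=ray(cam,xy); return o+d*(z-o[2])/d[2]
def proj(cam,X):
    c=arm.get_calibration(cam);p=np.array(c["R"])@X+np.array(c["t"]);p=np.array(c["intrinsics"])@p
    return p[:2]/p[2]
E
python3 - <<'E'
from h import *
for c in ["scene","top"]:
    im=arm.read_camera(c); cv2.imwrite(f"pics/{c}0.png",im[...,::-1])
    for n in ["power_unit","port","cap","tray","tray_floor","tray_spot","carton","oil_can","tape_roll","mug"]:
        r=arm.spot_point(c,n)
        z={"port":126,"cap":127,"tray_floor":4,"tray_spot":4}.get(n,0)
        for q in r[:3]: print(c,n,round(q["conf"],2),np.round(q["xy"]),np.round(atz(c,q["xy"],z)))
s=arm.observe();print(s)
a,b=[cv2.imread(f"pics/{c}0.png") for c in("scene","top")]
E
```

```text
scene power_unit 0.63 [349. 265.] [555. 220.   0.]
scene port 0.74 [333. 219.] [545. 144. 126.]
scene cap 0.76 [330. 218.] [548. 138. 127.]
scene cap 0.65 [256. 238.] [745.  31. 127.]
scene cap 0.44 [296. 223.] [625.  74. 127.]
scene tray 0.95 [205. 180.] [ 525. -408.    0.]
scene tray_floor 0.82 [205. 178.] [ 519. -414.    4.]
scene tray_floor 0.3 [256. 202.] [ 506. -179.    4.]
scene tray_spot 0.59 [209. 182.] [ 526. -384.    4.]
scene carton 0.67 [256. 202.] [ 503. -179.   -0.]
scene oil_can 0.56 [239. 272.] [778.  -6.   0.]
scene tape_roll 0.86 [212. 239.] [ 732. -161.   -0.]
scene mug 0.96 [180. 210.] [ 700. -344.    0.]
top power_unit 0.69 [156. 194.] [565. 224.   0.]
top cap 0.77 [141. 257.] [389. 225. 127.]
top cap 0.73 [175. 194.] [558. 139. 127.]
top cap 0.72 [247. 163.] [646. -54. 127.]
top tray 0.84 [370. 214.] [ 513. -423.    0.]
top tray_floor 0.63 [369. 212.] [ 517. -420.    4.]
top tray_floor 0.56 [173. 198.] [554. 171.   4.]
top tray_spot 0.84 [352. 206.] [ 534. -368.    4.]
top carton 0.65 [288. 216.] [ 504. -175.    0.]
top oil_can 0.86 [234. 129.] [768. -10.   0.]
top tape_roll 0.68 [282. 140.] [ 736. -158.    0.]
top mug 0.87 [339. 149.] [ 710. -331.    0.]
{'clock': 1.1, 'joint_pos': array([-1.29063695e+00,  4.90891293e-01,  1.55891433e+00,  3.80216558e-06,
        1.09170764e+00, -1.05603756e-01]), 'qvel': array([ 5.24139165e-05, -1.14506681e-04,  1.09589693e-03, -1.80761489e-03,
        4.67753475e-05,  1.68172547e-04]), 'joint_torque': array([-1.94874206e-03, -6.18286300e+01, -2.61849546e+01, -8.62479897e-05,
        3.60411141e-04, -1.07516854e-05]), 'tool_pos': array([ 235.18619539, -579.06289762,  303.92741307]), 'tcp_rot': array([3.14151335e+00, 5.01314647e-06, 3.85761378e-01]), 'ft_force': array([ 0.74083816, -0.23549003, -0.42936969]), 'torque': array([-0.03157271,  0.045563  , -0.02839111]), 'grasp_force': 0.0, 'opening': 0.9993459557949472}
```

View pics/scene0.png

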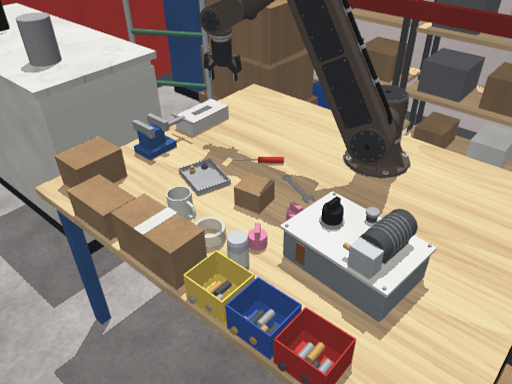

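View pics/top0.png

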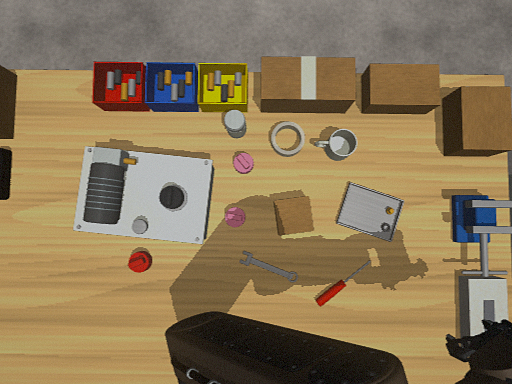

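The black cap on the power unit is at top (173,196) and scene (332,212). The look-alikes are pink at top (243,162) and (234,216), and red at (141,260). By the description (black, on the filler) I choose (173,196).

```bash
python3 - <<'E'
from h import *
im=arm.read_camera("top")
cv2.imwrite("pics/capcrop.png",cv2.resize(im[140:250,65:220,::-1],None,fx=5,fy=5,interpolation=cv2.INTER_CUBIC))
def rect(n,z):
    m=arm.masks_of("top",n)[0]["pixels"].astype(np.uint8)
    c=max(cv2.findContours(m,0,1)[0],key=cv2.contourArea)
    P=np.array([atz("top",p[0],z)[:2] for p in c],np.float32)
    b=cv2.boxPoints(cv2.minAreaRect(P)); print(n,cv2.minAreaRect(P),b.round().tolist())
rect("tray",22); rect("carton",75); 
for p in arm.masks_of("top","cap"): 
    ys,xs=np.nonzero(p["pixels"]);print(p["conf"],p["box"],xs.mean(),ys.mean())
# tank top corners
C=np.array([atz("top",p,120)[:2] for p in [(87,147),(213,161),(204,243),(74,228)]]);print(C.round(), C.mean(0))
E
```

```text
tray ((519.9190673828125, -417.1203308105469), (172.36849975585938, 130.50787353515625), 71.69515991210938) [[431.0, -478.0], [555.0, -519.0], [609.0, -356.0], [485.0, -315.0]]
carton ((505.2467956542969, -183.79086303710938), (102.5232925415039, 102.7927017211914), 8.536462783813477) [[447.0, -141.0], [462.0, -242.0], [564.0, -227.0], [548.0, -125.0]]
0.92 [127.9, 253.6, 153.8, 273.6] 139.2919708029197 261.2773722627737
0.86 [235.4, 154.9, 252.4, 172.3] 242.91346153846155 162.77243589743588
0.82 [158.4, 186.1, 184.7, 204.7] 171.05348837209303 196.75116279069766
0.71 [226.0, 206.4, 248.3, 227.0] 234.7669616519174 216.47197640117994
0.7 [334.1, 183.8, 403.0, 240.5] 368.76264103635606 211.0171333054743
[[686. 384.]
 [651.  39.]
 [428.  59.]
 [465. 410.]] [557.90814347 222.93039203]
```

View pics/capcrop.png

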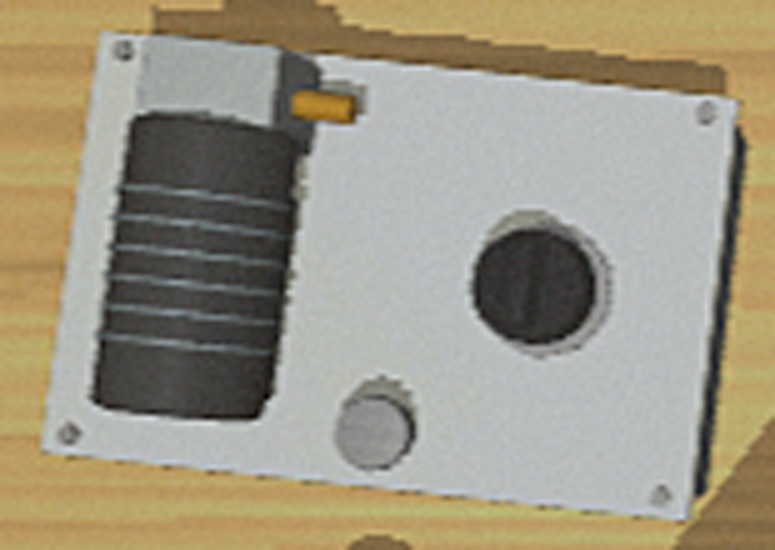

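The crop shows the black ribbed cap with its bar along the short (x) side of the tank, at full-image pixel (172,197). The breather and motor are to its left, which matches the description. Moving over now.

```bash

R='x'
python3 -m pendant '[[0.09,-0.09,0,0,1],[0.19,-0.18,0,0,1],[0.28,-0.27,0,0,1],[0.38,-0.36,0,0,1],[0.47,-0.45,0,0,1],[0.56,-0.55,0,0,1],[0.66,-0.64,0,0,1],[0.75,-0.73,0,0,1],[0.85,-0.82,0,0,1],[0.94,-0.91,0,0,1]]' 60
python3 -m pendant '[[0.09,-0.09,0,0,1],[0.19,-0.18,0,0,1],[0.28,-0.27,0,0,1],[0.38,-0.36,0,0,1],[0.47,-0.45,0,0,1],[0.56,-0.55,0,0,1],[0.66,-0.64,0,0,1],[0.75,-0.73,0,0,1],[0.85,-0.82,0,0,1],[0.94,-0.91,0,0,1]]'
python3 -m pendant '[[0.09,-0.09,0,0,1],[0.19,-0.18,0,0,1],[0.28,-0.27,0,0,1],[0.38,-0.36,0,0,1],[0.47,-0.45,0,0,1],[0.56,-0.55,0,0,1],[0.66,-0.64,0,0,1],[0.75,-0.73,0,0,1],[0.85,-0.82,0,0,1],[0.94,-0.91,0,0,1]]'
python3 -m pendant '[[0.09,-0.09,0,0,1],[0.19,-0.18,0,0,1],[0.28,-0.27,0,0,1],[0.38,-0.36,0,0,1],[0.47,-0.45,0,0,1],[0.56,-0.55,0,0,1],[0.66,-0.64,0,0,1],[0.75,-0.73,0,0,1],[0.85,-0.82,0,0,1],[0.94,-0.91,0,0,1]]'
python3 -m pendant '[[0.09,-0.09,0,0,1],[0.19,-0.18,0,0,1],[0.28,-0.27,0,0,1],[0.38,-0.36,0,0,1],[0.47,-0.45,0,0,1],[0.56,-0.55,0,0,1],[0.66,-0.64,0,0,1],[0.75,-0.73,0,0,1],[0.85,-0.82,0,0,1],[0.94,-0.91,0,0,1]]'
python3 -m pendant '[[0.09,-0.09,0,0.03,1],[0.19,-0.18,0,0.05,1],[0.28,-0.27,0,0.08,1],[0.38,-0.36,0,0.1,1],[0.47,-0.45,0,0.12,1],[0.56,-0.55,0,0.15,1],[0.66,-0.64,0,0.18,1],[0.75,-0.73,0,0.2,1],[0.85,-0.82,0,0.23,1],[0.94,-0.91,0,0.231,1]]'
cat >> h.py <<'E'
from scipy.spatial.transform import Rotation as Ro
def wrist(px,z,s):
    c=arm.get_calibration("wrist");H=np.array(c["hand_eye"]);K=np.array(c["intrinsics"])
    R=Ro.from_euler("xyz",s["tcp_rot"]).as_matrix();p=np.array(s["tool_pos"])
    o=R@H[:3,3]+p; d=R@H[:3,:3]@np.linalg.inv(K)@[px[0],px[1],1]
    return o+d*(z-o[2])/d[2]
E
python3 - <<'E'
from h import *
s=arm.observe();im=arm.read_camera("wrist");cv2.imwrite("pics/w1.png",im[...,::-1])
print(s["clock"],s["tool_pos"],s["tcp_rot"],s["joint_pos"])
for n,z in [("cap",127),("port",126)]:
    for q in arm.spot_point("wrist",n): print(n,q["conf"],q["xy"],wrist(q["xy"],z,s))
for q in arm.masks_of("wrist","cap"): print(q["conf"],q["box"])
E
```

```text
clock: 2.13
tool_pos: [288.7, -458.1, 304.0]
tcp_rot: [3.141, -0.0, 0.386]
ft_force: [-0.1, 0.2, 0.1]
opening: 0.998
grasp_force: 0.0
clock: 2.97
tool_pos: [341.5, -338.5, 303.9]
tcp_rot: [3.141, -0.0, 0.386]
ft_force: [-0.3, 0.4, -0.3]
opening: 1.001
grasp_force: 0.0
clock: 3.8
tool_pos: [394.2, -218.8, 303.9]
tcp_rot: [3.141, -0.0, 0.386]
ft_force: [0.5, -0.0, -0.1]
opening: 0.997
grasp_force: 0.0
clock: 4.63
tool_pos: [446.8, -99.1, 303.9]
tcp_rot: [3.141, -0.0, 0.386]
ft_force: [1.2, -0.0, -0.0]
opening: 1.003
grasp_force: 0.0
clock: 5.47
tool_pos: [499.6, 20.6, 303.9]
tcp_rot: [3.142, -0.0, 0.386]
ft_force: [-0.5, 0.2, 0.3]
opening: 0.997
grasp_force: 0.0
clock: 6.3
tool_pos: [552.4, 140.3, 303.8]
tcp_rot: [3.141, 0.0, -0.101]
ft_force: [-0.8, -0.6, 0.0]
opening: 1.0
grasp_force: 0.0
6.3 [552.43574986 140.32029011 303.81621673] [ 3.14147903e+00  3.19970556e-05 -1.00730319e-01] [ 1.32898181e-01  4.12850878e-01  1.69644529e+00 -1.20125168e-04
  1.03235392e+00  1.80448643e+00]
cap 0.89 [191.0, 287.5] [456.12114915 213.60766001 127.        ]
cap 0.77 [372.4, 190.6] [542.9576905   30.27420525 127.        ]
cap 0.74 [391.6, 66.0] [647.44197521  17.77877483 127.        ]
cap 0.58 [248.2, 195.1] [549.94130284 144.43114441 127.        ]
cap 0.21 [493.1, 175.0] [547.01655635 -77.84844977 127.        ]
0.81 [213.3, 162.3, 288.9, 252.0]
0.79 [347.7, 170.4, 413.1, 221.4]
0.63 [365.6, 27.8, 439.6, 87.6]
0.58 [162.8, 294.6, 207.5, 328.0]
0.3 [456.1, 135.6, 511.3, 236.7]
```

View pics/w1.png

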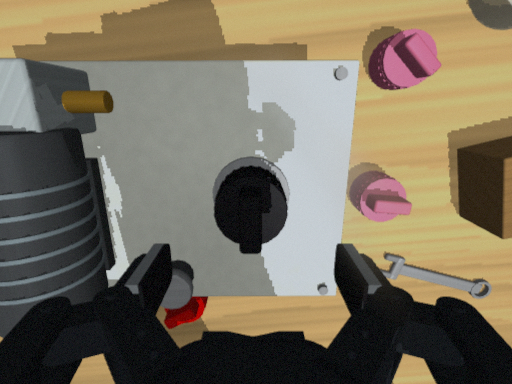

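The wrist view shows the black cap at about (250,208), with its bar running down the image to (251,252). The red and pink look-alikes are well clear. I'll take a brightened close crop to get the bar's centre.

```bash
python3 - <<'E'
from h import *
im=cv2.imread("pics/w1.png")[150:265,195:310].astype(float)
im=255*np.clip(im/90,0,1)**0.6
cv2.imwrite("pics/w1c.png",cv2.resize(im.astype(np.uint8),None,fx=5,fy=5,interpolation=cv2.INTER_CUBIC))
s=arm.observe()
u=np.array([552.,139.,0]);
H=np.array(arm.get_calibration("wrist")["hand_eye"]);print(H.round(2))
for p in [(251,252),(250,180)]: print(wrist(p,195,s))
print(atz("top",(172,197.4),169))
E
```

```text
[[  0.    -0.95  -0.3   76.76]
 [  1.     0.    -0.     0.46]
 [  0.    -0.3    0.95 -70.08]
 [  0.     0.     0.     1.  ]]
[528.5152056  142.38231753 195.        ]
[581.55248187 137.93175956 195.        ]
[547.95650149 137.49578976 169.        ]
```

View pics/w1c.png

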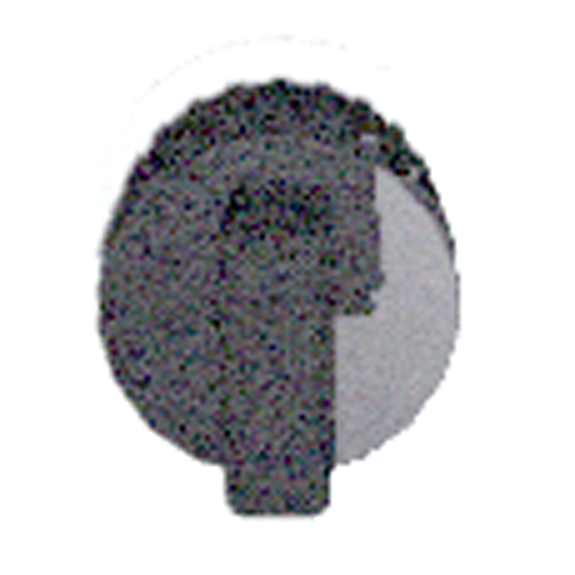

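The bar's top face spans about (251,197) to (251,253), so its centre is near (548.5, 140). Descending to grip.

```bash

python3 -m pendant '[[-0.01,0,0.1,0,1],[-0.03,0.005,0.2,0,1],[-0.038,0.007,0.3,0,0.9],[-0.038,0.007,0.4,0,0.8],[-0.038,0.007,0.5,0,0.6],[-0.038,0.007,0.55,0,0.5],[-0.038,0.007,0.58,0,0.4],[-0.038,0.007,0.585,0,0.4],[-0.038,0.007,0.585,0,0.3],[-0.038,0.007,0.585,0,0.3]]' 60
python3 -m pendant '[[0,0,0,0,0.2],[0,0,0,0,0.1],[0,0,0,0,0],[0,0,0,0,0],[0,0,0,0,0],[0,0,0,0,0],[0,0,0,0,0],[0,0,0,0,0],[0,0,0,0,0],[0,0,0,0,0]]' 60
python3 -c "
from h import *
s=arm.observe();print(s)
im=arm.read_camera('wrist');cv2.imwrite('pics/w2.png',im[...,::-1])"
```

```text
clock: 7.33
tool_pos: [548.6, 138.8, 245.7]
tcp_rot: [-3.142, -0.001, -0.098]
ft_force: [-0.1, 0.4, -0.8]
opening: 0.3
grasp_force: 0.0
clock: 8.17
tool_pos: [548.8, 139.6, 246.4]
tcp_rot: [-3.14, -0.002, -0.098]
ft_force: [-0.3, 6.7, 4.9]
opening: 0.175
grasp_force: 60.7
{'clock': 8.1667, 'joint_pos': array([1.32003786e-01, 4.73288378e-01, 1.77073670e+00, 1.61608720e-03,
       8.94904595e-01, 1.79982669e+00]), 'qvel': array([0.00013344, 0.00192204, 0.00070499, 0.00083645, 0.00012068,
       0.00077188]), 'joint_torque': array([-3.90649572e+00, -5.45632696e+01, -2.06120145e+01, -1.35731779e+00,
        2.39175064e-01,  1.19785307e-02]), 'tool_pos': array([548.81353137, 139.57979766, 246.4361639 ]), 'tcp_rot': array([-3.13975772e+00, -2.30596772e-03, -9.80380319e-02]), 'ft_force': array([-0.34464206,  6.67547507,  4.89444681]), 'torque': array([1.18017905, 0.00287105, 0.05719744]), 'grasp_force': 60.66020965576172, 'opening': 0.17531767860449013}
```

View pics/w2.png

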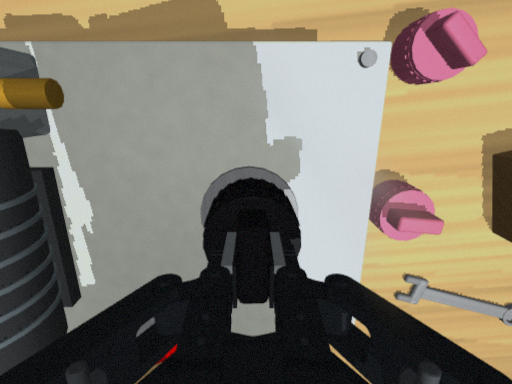

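Gripped, with the bar between the pads at (252,265). Small relief shift, then unscrew while rising about 3 mm/rad.

```bash

python3 -m pendant '[[0,-0.01,-0.005,0,0],[0,-0.01,-0.008,-0.03,0],[0,-0.01,-0.01,-0.06,0],[0,-0.01,-0.012,-0.09,0],[0,-0.01,-0.014,-0.12,0],[0,-0.01,-0.016,-0.15,0],[0,-0.01,-0.018,-0.18,0],[0,-0.01,-0.02,-0.21,0],[0,-0.01,-0.022,-0.24,0],[0,-0.01,-0.024,-0.27,0]]' 70
python3 -c "
from h import *
s=arm.observe();print(s['torque'],s['joint_pos'][5])
im=arm.read_camera('wrist');cv2.imwrite('pics/w3.png',im[...,::-1])"
```

```text
clock: 9.05
tool_pos: [549.4, 140.0, 248.2]
tcp_rot: [3.141, -0.003, 0.47]
ft_force: [4.6, 3.3, -2.4]
opening: 0.169
grasp_force: 68.4
[ 0.49747459 -0.90851785 -0.25851978] 1.2333728778719208
```

View pics/w3.png

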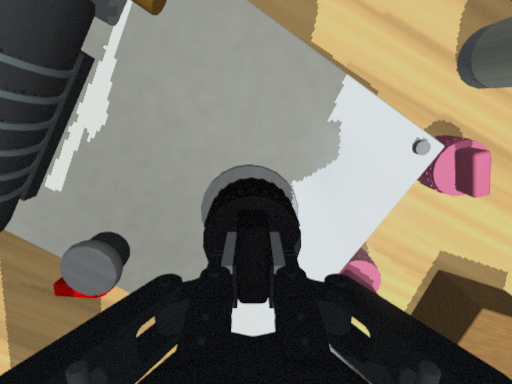

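The view is the same in the tool frame, so the bar is following the gripper while the tank rotates under it. Continuing.

```bash

python3 -m pendant '[[0.007,0,-0.003,-0.059,0],[0.007,0,-0.007,-0.118,0],[0.007,0,-0.011,-0.177,0],[0.007,0,-0.015,-0.236,0],[0.007,0,-0.019,-0.295,0],[0.007,0,-0.022,-0.354,0],[0.007,0,-0.026,-0.413,0],[0.007,0,-0.03,-0.472,0],[0.007,0,-0.034,-0.531,0],[0.007,0,-0.037,-0.59,0]]'
python3 -m pendant '[[0,0,-0.004,-0.059,0],[0,0,-0.007,-0.118,0],[0,0,-0.011,-0.177,0],[0,0,-0.015,-0.236,0],[0,0,-0.019,-0.295,0],[0,0,-0.022,-0.354,0],[0,0,-0.026,-0.413,0],[0,0,-0.03,-0.472,0],[0,0,-0.034,-0.531,0],[0,0,-0.037,-0.59,0]]'
python3 -m pendant '[[0,0,-0.004,-0.059,0],[0,0,-0.007,-0.118,0],[0,0,-0.011,-0.177,0],[0,0,-0.015,-0.236,0],[0,0,-0.019,-0.295,0],[0,0,-0.022,-0.354,0],[0,0,-0.026,-0.413,0],[0,0,-0.03,-0.472,0],[0,0,-0.034,-0.531,0],[0,0,-0.037,-0.59,0]]'
python3 -c "
from h import *
s=arm.observe();print(s['torque'],s['joint_pos'][5])"
```

```text
clock: 9.93
tool_pos: [550.0, 140.8, 251.7]
tcp_rot: [3.138, -0.001, 1.709]
ft_force: [4.2, 7.2, -5.3]
opening: 0.171
grasp_force: 68.7
clock: 10.77
tool_pos: [549.5, 141.2, 255.5]
tcp_rot: [3.139, 0.001, 2.944]
ft_force: [1.6, 10.0, -2.5]
opening: 0.168
grasp_force: 68.8
clock: 11.6
tool_pos: [549.1, 140.7, 258.9]
tcp_rot: [3.141, 0.001, -2.103]
ft_force: [0.4, 6.0, -3.3]
opening: 0.169
grasp_force: 68.7
[ 1.2334336  -0.09693308 -0.12589182] -2.476505532724353
```

4.28 rad turned and the cap has risen about 13 mm. Regripping half a turn back.

```bash

python3 -m pendant '[[0,0,0,0,0.4],[0,0,0,0,0.8],[0,0,0,0,1],[0,0,0,0,1],[0,0,0,0,1],[-0.007,0.004,0,0.05,1],[-0.007,0.004,0,0.1,1],[-0.007,0.004,0,0.15,1],[-0.007,0.004,0,0.2,1],[-0.007,0.004,0,0.25,1]]'
python3 -m pendant '[[0,0,0,0.058,1],[0,0,0,0.116,1],[0,0,0,0.174,1],[0,0,0,0.232,1],[0,0,0,0.29,1],[0,0,0,0.348,1],[0,0,0,0.406,1],[0,0,0,0.464,1],[0,0,0,0.522,1],[0,0,0,0.58,1]]'
python3 -m pendant '[[0,0,0,0.058,1],[0,0,0,0.116,1],[0,0,0,0.174,1],[0,0,0,0.232,1],[0,0,0,0.29,1],[0,0,0,0.348,1],[0,0,0,0.406,1],[0,0,0,0.464,1],[0,0,0,0.522,0.7],[0,0,0,0.58,0.5]]'
python3 -m pendant '[[0,0,0,0.045,0.4],[0,0,0,0.09,0.3],[0,0,0,0.09,0.25],[0,0,0,0.09,0],[0,0,0,0.09,0],[0,0,0,0.09,0],[0,0,0,0.09,0],[0,0,0,0.09,0],[0,0,0,0.09,0],[0,0,0,0.09,0]]' 60
python3 -c "
from h import *
s=arm.observe();print(s['torque'],s['joint_pos'][5])"
```

```text
clock: 12.43
tool_pos: [549.2, 140.7, 258.9]
tcp_rot: [-3.141, -0.0, -2.639]
ft_force: [-0.7, 0.3, -0.1]
opening: 1.005
grasp_force: 0.0
clock: 13.27
tool_pos: [549.2, 140.7, 258.9]
tcp_rot: [-3.141, 0.0, 2.429]
ft_force: [-0.3, 0.4, 1.1]
opening: 1.0
grasp_force: 0.0
clock: 14.1
tool_pos: [549.2, 140.7, 258.9]
tcp_rot: [3.141, 0.0, 1.214]
ft_force: [0.2, 0.5, 0.3]
opening: 0.747
grasp_force: 0.0
clock: 14.93
tool_pos: [549.2, 140.8, 258.9]
tcp_rot: [3.141, -0.0, 1.033]
ft_force: [0.6, -0.1, 2.0]
opening: 0.173
grasp_force: 62.5
[-0.07341075 -0.07298947  0.0138646 ] 0.6720976531481
```

```bash

python3 -m pendant '[[0,0,-0.003,-0.059,0],[0,0,-0.007,-0.118,0],[0,0,-0.011,-0.177,0],[0,0,-0.015,-0.236,0],[0,0,-0.019,-0.295,0],[0,0,-0.022,-0.354,0],[0,0,-0.026,-0.413,0],[0,0,-0.03,-0.472,0],[0,0,-0.034,-0.531,0],[0,0,-0.037,-0.59,0]]' 70
python3 -m pendant '[[0,0,-0.002,-0.02,0],[0,0,-0.005,-0.04,0],[0,0,-0.01,-0.06,0],[0,0,-0.015,-0.06,0],[0,0,-0.02,-0.06,0],[0,0,-0.025,-0.06,0],[0,0,-0.03,-0.06,0],[0,0,-0.035,-0.06,0],[0,0,-0.04,-0.06,0],[0,0,-0.04,-0.06,0]]'
```

```text
clock: 15.77
tool_pos: [549.5, 141.0, 262.8]
tcp_rot: [3.14, 0.0, 2.275]
ft_force: [1.4, 1.3, 2.2]
opening: 0.168
grasp_force: 69.6
clock: 16.6
tool_pos: [549.2, 140.8, 266.7]
tcp_rot: [-3.142, 0.0, 2.394]
ft_force: [0.1, -0.7, -1.2]
opening: 0.169
grasp_force: 69.3
```

The cap is free (about 1.2 N of weight on the wrist). Lifting and carrying it to the tray.

```bash

python3 -m pendant '[[0,0,-0.04,0,0],[0,0,-0.12,0,0],[0,0,-0.22,0,0],[0,0,-0.33,0,0],[0,0,-0.44,0,0],[0,0,-0.55,0,0],[0,0,-0.66,0,0],[0,0,-0.74,0,0],[0,0,-0.79,0,0],[0,0,-0.8,0,0]]'
python3 -m pendant '[[-0.03,-0.03,0,0,0],[-0.09,-0.1,0,0,0],[-0.18,-0.21,0,0,0],[-0.28,-0.32,0,0,0],[-0.37,-0.43,0,0,0],[-0.47,-0.54,0,0,0],[-0.56,-0.65,0,0,0],[-0.66,-0.76,0,0,0],[-0.76,-0.87,0,0,0],[-0.86,-0.99,0,0,0]]'
python3 -m pendant '[[-0.09,-0.1,0,0,0],[-0.17,-0.2,0,0,0],[-0.26,-0.3,0,0,0],[-0.34,-0.4,0,0,0],[-0.43,-0.5,0,0,0],[-0.52,-0.59,0,0,0],[-0.6,-0.69,0,0,0],[-0.69,-0.79,0,0,0],[-0.77,-0.89,0,0,0],[-0.86,-0.99,0,0,0]]'
python3 -m pendant '[[-0.09,-0.1,0,0,0],[-0.17,-0.2,0,0,0],[-0.26,-0.3,0,0,0],[-0.34,-0.4,0,0,0],[-0.43,-0.5,0,0,0],[-0.52,-0.59,0,0,0],[-0.6,-0.69,0,0,0],[-0.69,-0.79,0,0,0],[-0.77,-0.89,0,0,0],[-0.86,-0.99,0,0,0]]'
python3 -m pendant '[[-0.1,-0.11,0,0,0],[-0.2,-0.22,0,0,0],[-0.3,-0.34,0,0,0],[-0.4,-0.46,0,0,0],[-0.5,-0.58,0,0,0],[-0.6,-0.7,0,0,0],[-0.7,-0.82,0,0,0],[-0.8,-0.92,0,0,0],[-0.85,-0.98,0,0,0],[-0.86,-0.99,0,0,0]]'
python3 - <<'E'
from h import *
s=arm.observe();print(s["tool_pos"],s["tcp_rot"],s["opening"],s["grasp_force"])
im=arm.read_camera("wrist");cv2.imwrite("pics/w4.png",im[...,::-1])
for n in ("tray_floor","tray_spot"):
    for q in arm.spot_point("wrist",n): print(n,q["conf"],q["xy"],wrist(q["xy"],4,s))
for q in arm.masks_of("wrist","tray")[:1]:
    c=max(cv2.findContours(q["pixels"].astype(np.uint8),0,1)[0],key=cv2.contourArea)
    P=np.array([wrist(p[0],22,s)[:2] for p in c],np.float32);print(q["conf"],cv2.minAreaRect(P))
E
```

```text
clock: 17.43
tool_pos: [549.3, 140.8, 347.9]
tcp_rot: [3.14, 0.001, 2.394]
ft_force: [0.7, 0.4, -1.5]
opening: 0.17
grasp_force: 69.3
clock: 18.27
tool_pos: [544.7, 8.4, 346.0]
tcp_rot: [-3.141, -0.001, 2.394]
ft_force: [0.6, -0.5, -1.1]
opening: 0.169
grasp_force: 69.3
clock: 19.1
tool_pos: [540.6, -122.5, 346.6]
tcp_rot: [-3.142, 0.0, 2.394]
ft_force: [0.3, -0.1, -1.7]
opening: 0.171
grasp_force: 69.3
clock: 19.93
tool_pos: [536.4, -253.6, 346.6]
tcp_rot: [-3.142, 0.0, 2.394]
ft_force: [-0.0, 0.5, -0.9]
opening: 0.17
grasp_force: 69.3
clock: 20.77
tool_pos: [532.2, -385.1, 346.3]
tcp_rot: [-3.141, -0.0, 2.393]
ft_force: [-0.1, -0.2, -1.1]
opening: 0.17
grasp_force: 69.3
[ 532.20292911 -385.06034035  346.26158512] [-3.14144487e+00 -8.94617640e-05  2.39311904e+00] 0.1702811918701624 69.26412463188171
tray_floor 0.87 [227.6, 170.8] [ 520.15945328 -425.21980889    4.        ]
tray_floor 0.35 [229.7, 165.9] [ 516.93068925 -417.67291492    4.        ]
0.79 ((517.0694580078125, -419.8168029785156), (169.5995635986328, 129.0937957763672), 71.77005004882812)
```

View pics/w4.png

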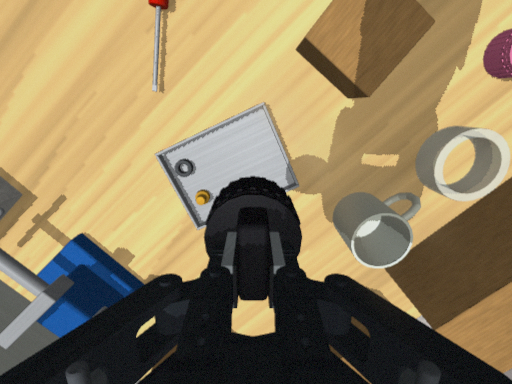

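The cap is held level at (253,235). The tray is underneath, with the nut (184,167) and the fitting (204,197) at its far end and the empty end below the cap. Lowering.

```bash

python3 -m pendant '[[0,0,0.05,0,0],[0.02,0,0.15,0,0],[0.02,0,0.26,0,0],[0.02,0,0.38,0,0],[0.02,0,0.5,0,0],[0.02,0,0.62,0,0],[0.02,0,0.74,0,0],[0.02,0,0.85,0,0],[0.02,0,0.94,0,0],[0.02,0,1,0,0]]'
python3 -m pendant '[[0,0,0.1,0,0],[0,0,0.2,0,0],[0,0,0.3,0,0],[0,0,0.4,0,0],[0,0,0.5,0,0],[0,0,0.6,0,0],[0,0,0.7,0,0],[0,0,0.8,0,0],[0,0,0.9,0,0],[0,0,0.98,0,0]]'
python3 -m pendant '[[0,0,0.05,0,0],[0,0,0.09,0,0],[0,0,0.12,0,0],[0,0,0.15,0,0],[0,0,0.17,0,0],[0,0,0.19,0,0],[0,0,0.205,0,0],[0,0,0.22,0,0],[0,0,0.22,0,0],[0,0,0.22,0,0]]'
```

```text
clock: 21.8
tool_pos: [530.8, -382.0, 245.1]
tcp_rot: [-3.142, -0.001, 2.394]
ft_force: [-1.0, -0.2, -1.3]
opening: 0.173
grasp_force: 69.3
clock: 22.63
tool_pos: [530.8, -382.0, 147.3]
tcp_rot: [-3.142, -0.0, 2.394]
ft_force: [0.2, -1.1, -0.6]
opening: 0.166
grasp_force: 69.3
clock: 23.47
tool_pos: [530.9, -382.1, 126.7]
tcp_rot: [-3.142, 0.0, 2.394]
ft_force: [-0.4, -0.0, -0.9]
opening: 0.169
grasp_force: 69.3
```

```bash

python3 -m pendant '[[0,0,0.005,0,0],[0,0,0.01,0,0],[0,0,0.014,0,0],[0,0,0.018,0,0],[0,0,0.022,0,0],[0,0,0.025,0,0],[0,0,0.025,0,0],[0,0,0.025,0,0],[0,0,0.025,0,0],[0,0,0.025,0,0]]'
python3 -m pendant '[[0,0,0.003,0,0],[0,0,0.006,0,0],[0,0,0.009,0,0],[0,0,0.012,0,0],[0,0,0.015,0,0],[0,0,0.015,0,0],[0,0,0.015,0,0],[0,0,0.015,0,0],[0,0,0.015,0,0],[0,0,0.015,0,0]]'
```

```text
clock: 24.3
tool_pos: [530.9, -382.2, 124.6]
tcp_rot: [-3.142, 0.001, 2.394]
ft_force: [-2.0, 0.8, 4.9]
opening: 0.169
grasp_force: 70.2
clock: 25.13
tool_pos: [531.0, -382.2, 124.6]
tcp_rot: [-3.141, 0.001, 2.394]
ft_force: [-5.7, 3.7, 18.9]
opening: 0.168
grasp_force: 72.2
```

Seated, with contact at TCP 124.6. Relieve the force, release and retreat.

```bash

python3 -m pendant '[[0,0,-0.015,0,0],[0,0,-0.015,0,0],[0,0,-0.015,0,0.2],[0,0,-0.015,0,0.25],[0,0,-0.015,0,0.3],[0,0,-0.015,0,0.4],[0,0,-0.015,0,0.5],[0,0,-0.015,0,0.7],[0,0,-0.015,0,0.8],[0,0,-0.015,0,0.8]]' 20
python3 -m pendant '[[0,0,-0.05,0,0.8],[0,0,-0.15,0,0.8],[0,0,-0.25,0,0.8],[0,0,-0.35,0,0.8],[0,0,-0.5,0,0.8],[0,0,-0.6,0,0.8],[0,0,-0.7,0,0.8],[0,0,-0.8,0,0.8],[0,0,-0.9,0,0.8],[0,0,-0.95,0,0.8]]'
python3 - <<'E'
from h import *
im=arm.read_camera("wrist");cv2.imwrite("pics/w5.png",im[...,::-1])
E
```

```text
clock: 25.97
tool_pos: [530.9, -382.1, 124.1]
tcp_rot: [-3.142, 0.0, 2.394]
ft_force: [-0.5, 0.2, 0.6]
opening: 0.797
grasp_force: 0.0
clock: 26.8
tool_pos: [531.1, -382.2, 220.7]
tcp_rot: [-3.142, 0.002, 2.394]
ft_force: [0.4, -0.3, 1.0]
opening: 0.801
grasp_force: 0.0
```

View pics/w5.png

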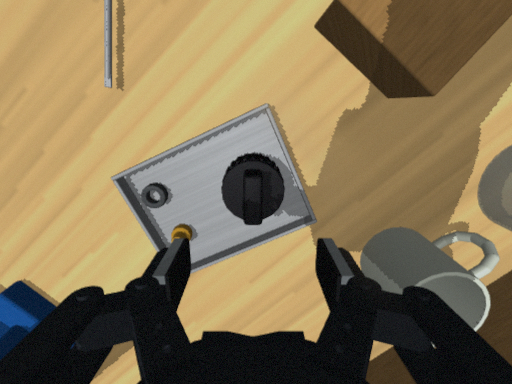

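The cap stands upright and flat in the empty end of the tray at (253,188), clear of the nut and the fitting, and the gripper is open and away from it. Handing in.

```bash
python3 -c "
from rig import arm
print(arm.close_job())"
```

```text
the job is handed in; nothing more can be done
None
```

I unscrewed the black cap with one regrip, lifted it off and set it upright in the empty end of the tray, then released it and handed the job in at about 27 s; no verdict was returned.

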